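Feed one cap and slide it into the empty bay

TASK

Press the cap feeder's plunger all the way down once and let it come back up, so that a single cap slides out onto the bench. Then, without lifting it, push that cap along the bench sideways into the empty one of the two railed bays, so that it lies flat wholly between the rails and does not stick out at either end. Leave the cap already waiting in the other bay, the caps in the stack and everything else where they are.

Things in the scene. Friction and masses are not known exactly. Their poses are not given: they have to be found in the camera images.
- feeder: Fixed cap feeder: an aluminium chute (53 mm wide, 66 high) holding a stack of caps, and behind it a grey housing 54 mm wide, 72 high, from x = -23 to -116 mm, with 5 mm high flanges out to y = +-38 mm. Origin on the bench under the stack's axis; x points out of the outlet (roughly away from the robot), z up. Outlet face at x = +27.5 mm.
- plunger (a joint): Plunger travel in m: 0 = up (rest), 0.030 = fully down on a rigid stop. A full press drives the bottom cap out; on release a spring (3 N at the top, 6 N at the bottom, plus up to 3 N friction and damping) lifts it and the stack drops by one cap. A second full press would eject a second cap.
- plunger_top (a point): Centre of the top face of the plunger's round black knob (36 mm diameter, 12 mm thick), which moves straight down with it. At rest it is 116 mm above the bench, at x = -70 mm, y = 0 in the feeder's frame.
- cap_bottom: The cap to be fed: white round plastic screw cap, 40 mm diameter, 18 mm high, about 20 g; origin at the centre of its underside. At the start the lowest in the stack, standing on the bench. A full press leaves it on the bare bench with its centre about 57 mm from the feeder's origin along the feeder's x.
- cap_second: The second cap from below in the stack, same size as the bottom one; origin at the centre of its underside. It drops 18 mm as the stack feeds, and stays in the feeder.
- cap_third: The third cap from below in the stack, same size as the bottom one; origin at the centre of its underside. It drops 18 mm as the stack feeds, and stays in the feeder.
- cap_top: The fourth (top) cap from below in the stack, same size as the bottom one; origin at the centre of its underside. It drops 18 mm as the stack feeds, and stays in the feeder.
- bay_empty: The empty bay, fixed to the bench, left or right of the feeder's outlet: two parallel aluminium guide rails (each 8 mm wide, 90 mm long, 10 mm high) along its y axis, 76 mm apart inside (centres at x = +-42 mm), with a thin flat steel sheet between them level with the bench; both ends (y = +-45 mm) open. Origin at its centre on the bench surface.
- bay_full: The other bay, the same in size and shape and axes, on the other side of the feeder; a cap already lies in its middle.
- cap_waiting: The cap already waiting in the full bay; same as the others. Leave it.
- gel_left: Bystander: upright rectangular gel bottle, 60 x 34 mm, 130 mm high; origin at the centre of its underside.
- gel_far: Bystander: another such gel bottle, 60 x 34 x 130 mm, at the left; origin at the centre of its underside.
- jar: Bystander: round jar with black lid, 68 mm diameter, 70 mm high; origin at the centre of its underside.
- spray_can: Bystander: upright aluminium spray can, 48 mm diameter, 150 mm high; origin at the centre of its underside.
- label_roll: Bystander: paper roll lying flat, 84 mm diameter, 40 mm hole, 30 mm high, beyond the outlet; origin at the centre of its underside.
- screwdriver: Bystander: screwdriver lying on the bench at the right.
- box_knife: Bystander: grey box knife lying on the bench at the left, 130 x 22 x 14 mm; origin at the centre of its underside.
Mind the look-alikes: they are no part of the job. Leave any brown look-alike of the cap_top alone. What is shaped like the feeder but red is not meant.

How it is judged:
By the outcome, as a careful person would: the job done as asked, in the order asked, and still so for the second after the job is handed in, with the robot touching nothing.
It also fails if it takes over 64 s, if anything falls off the work surface, if the arm or the gripper's body presses on something with over 40 N, if the wrist force passes 120 N, or if a joint passes its speed limit or range.

ROBOT

A 7-joint arm with a two-finger parallel gripper is mounted at the origin on the work surface. World frame = base frame: x ahead of the robot, y to its left, z up, the work surface at z = 0. Lengths are in m, angles in rad, forces in N, time in s.
With the tool pointing down it reaches from about 0.4 to 0.9 m from the base axis. Payload 5.6 kg.
Tool frame: the origin (TCP) lies on the centre line of the jaws, within the pads' length; the fingertips stand 14 mm ahead of it and the grasp point (between the pads) lies 5 mm behind it; x points along the fingers, y is the direction in which the jaws open and shut, and the axes are right-handed (so a half turn about x gives the same grasp; the last joint's range is limited). The gripper opens to 92 mm and grips with 3 to 60 N. Pads are 20 mm wide; open, the fingers measure 128 mm over their backs; the gripper's body (75 mm by 189 mm) begins 69 mm behind the grasp point.
Start: joints at [1.234, 0.468, -0.012, 1.603, 0.006, 1.071, -0.056], TCP at [0.188, -0.622, 0.229] pointing down, gripper open.
Joint ranges: [-2.53, 2.53], [-0.31, 2.02], [-1.57, 1.55], [0.28, 2.44], [-1.29, 4.43], [0.15, 1.84], [-2.92, 2.92]. Speed limits (rad/s): [2.57, 2.57, 3.14, 3.14, 3.14, 3.14, 3.14].

INTERFACE

Orientations are given as a unit quaternion [x, y, z, w].
In Python, from station import sensors, grab_frame, camera_info, workorder gives the robot as it stands.
- The arm moves only by the tool play_rows, never from a script. Its argument "commands" is a list of rows, each an object of numbers: "fingers": the closure, from -1 (fully open) to 1 (shut); "tx", "ty", "tz": the shift along the tool's x, y, z in units of 0.3 m (1.0 is 0.3 m); "twist": the turn about the tool's x in units of 90 degrees (1.0 is 90 degrees). A call has 1 to 12 rows; each row is the pose to reach, as a shift and turn from the pose measured when the call began, along the tool's axes at that moment; what a row does not reach only later rows make up. A row lasts 1/10 s, in which the tool goes at most 50 mm and 8.59 degrees, less where a joint would pass 70% of its speed; a pose out of reach is approached as far as the arm can. A call with a number of a shift or a turn outside -1 to 1 is refused whole. A call with a gripper value outside its range is refused whole. The fingers move at their own pace and stop on an object; "newtons" is the grip in N (left out, the last holds). Time passes only in rows, so rows that repeat a pose let the fingers close. It gives the time, the measured TCP pose, the force and the opening at its end, in the units of the state.
- sensors.observe(): the state, without advancing time (a new reading comes with each control period).
- grab_frame(name): name is "scene" or "top" or "wrist"; returns the picture (400x640x3 uint8, blue, green, red); there is no depth.
- camera_info(name): a dict with "mtx" (3x3 intrinsics, pixels), "rvec" (rotation vector, rad) and "tvec" (3), from world to camera coordinates, as OpenCV has them; the wrist camera has in their place "tool_from_camera" (4x4, takes a point from camera to tool coordinates, whose origin is the TCP and whose axes are the tool frame's). Camera axes: x right, y down, z forward; pixel columns grow to the right and rows downward; lengths in m; the calibration is good to about 2 mm. A picture is of the moment at which its call begins: read the wrist's pose just before it. camera_info takes no time and is no camera call.
- workorder.finish_job(): hands the job in, once; it reports no verdict.
The state is a dict: "time_s": time; "joint_positions": joint angles; "qd": joint speeds; "joint_torque": joint torques, N m; "tcp_pos": TCP position; "tool_rot": TCP orientation; "wrist_force": force on the tool from outside, world axes, zero at the start; "moment": the same for the moment, N m; "gripper_width": finger opening in m.
Only numpy, scipy, OpenCV 4.12 (cv2) and the standard library are available. Lean on these libraries where they do the work, as an engineer would, in place of code of your own. Each camera call takes 0.05 s, during which the arm holds its last target.

## Working session

There is one attempt and no reset: what is moved stays moved. The work goes in short steps, Python scripts to look and compute and a tool call to move; the robot and the scene stay as the last step left them, time stands still between calls to the robot, and variables do not carry over. Pictures are saved under pics/ and viewed, and the job is handed in when it is done.

Besides the shell and the picture viewer there is one more tool, called after "Call:" by a JSON object that holds its "name" and its "arguments", one argument or row to a line. play_rows: Moves the arm, as the interface text tells. Its arguments: {"type":"object","properties":{"commands":{"type":"array"},"newtons":{"type":"number"}},"required":["commands"]}

```bash
mkdir -p pics; cat > h.py <<'E'
import numpy as np, cv2
from station import sensors, grab_frame, camera_info, workorder
from scipy.spatial.transform import Rotation as R
def cam(name,s=None):
    ci=camera_info(name); K=np.array(ci["mtx"],float)
    if name=="wrist":
        T=np.array(ci["tool_from_camera"]); Rt=R.from_quat(s["tool_rot"]).as_matrix()
        Rw=Rt@T[:3,:3]; c=Rt@T[:3,3]+np.array(s["tcp_pos"])
        return K,Rw,c
    Rm=cv2.Rodrigues(np.array(ci["rvec"],float))[0]; t=np.array(ci["tvec"],float).ravel()
    return K,Rm.T,-Rm.T@t
def ray(cm,u,v):
    K,Rw,c=cm; d=Rw@np.linalg.inv(K)@np.array([u,v,1.]); return c,d/np.linalg.norm(d)
def onz(cm,u,v,z):
    c,d=ray(cm,u,v); return c+d*(z-c[2])/d[2]
def proj(cm,p):
    K,Rw,c=cm; q=K@(Rw.T@(np.array(p)-c)); return q[:2]/q[2]
def tri(*crs):
    A=np.zeros((3,3));b=np.zeros(3)
    for c,d in crs:
        P=np.eye(3)-np.outer(d,d);A+=P;b+=P@c
    p=np.linalg.solve(A,b); return p,[np.linalg.norm((np.eye(3)-np.outer(d,d))@(p-c)) for c,d in crs]
E
python3 - <<'E'
from h import *
s=sensors.observe();print(s)
for n in ["scene","top","wrist"]:
    cv2.imwrite(f"pics/{n}0.png",grab_frame(n)); print(n,camera_info(n))
    c=cam(n,s);print(c[2])
E
```

```text
{'time_s': 0.0, 'joint_positions': array([ 1.23400035,  0.46837384, -0.01158955,  1.60360376,  0.00601865,
        1.07140615, -0.05628755]), 'qd': array([ 8.58777690e-04, -7.17751773e-04, -4.92582666e-05,  2.43167195e-03,
        4.07842122e-04,  5.51954135e-04, -5.82020006e-04]), 'joint_torque': array([ 2.49039658e-04, -5.20577610e+01, -1.26059432e-02, -2.43750644e+01,
       -5.67041757e-02,  1.72706146e-02,  1.05201234e-04]), 'tcp_pos': array([ 0.18799367, -0.6216433 ,  0.22765072]), 'tool_rot': array([-0.69935224, -0.10408521,  0.69963518, -0.10287535]), 'wrist_force': array([-0.3255917 ,  0.84635523,  0.32006556]), 'moment': array([-0.05110129, -0.0088776 ,  0.01668464]), 'gripper_width': 0.09203675022612275}
scene {'mtx': array([[362.08991322,   0.        , 317.63294806],
       [  0.        , 362.08991322, 198.38376153],
       [  0.        ,   0.        ,   1.        ]]), 'rvec': array([ 1.77177958,  1.87912732, -0.70877643]), 'tvec': array([ 0.03160196, -0.32659547,  1.3230127 ])}
[1.10441528 0.05512006 0.79702858]
top {'mtx': array([[447.52752329,   0.        , 318.71569275],
       [  0.        , 447.52752329, 193.94742183],
       [  0.        ,   0.        ,   1.        ]]), 'rvec': array([ 2.20386765, -2.14158868,  0.0822608 ]), 'tvec': array([-0.00763076,  0.52758557,  1.37543853])}
[ 0.40834349 -0.00801966  1.41542474]
wrist {'mtx': array([[322.70814192,   0.        , 315.40891072],
       [  0.        , 322.70814192, 199.32300282],
       [  0.        ,   0.        ,   1.        ]]), 'tool_from_camera': array([[ 2.07907630e-04, -2.68502114e-01,  9.63279073e-01,
        -1.54856924e-01],
       [ 9.99999692e-01, -6.72821387e-04, -4.03373791e-04,
         5.37811247e-04],
       [ 7.56421477e-04,  9.63278860e-01,  2.68501891e-01,
        -7.57694152e-02],
       [ 0.00000000e+00,  0.00000000e+00,  0.00000000e+00,
         1.00000000e+00]])}
[ 0.26077346 -0.60047317  0.38249544]
```

View pics/scene0.png

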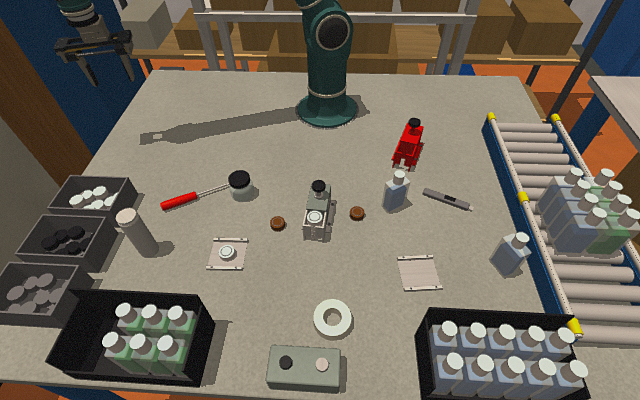

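View pics/top0.png

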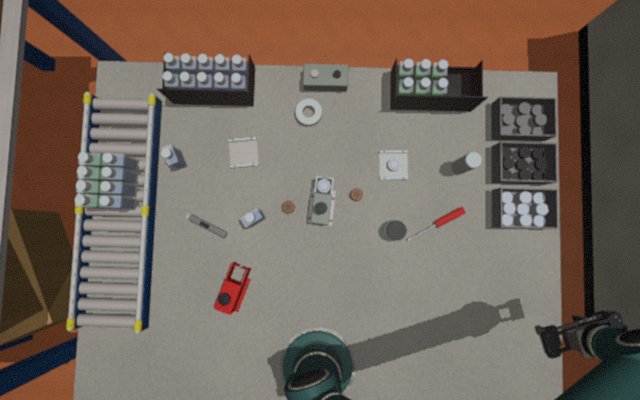

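View pics/wrist0.png

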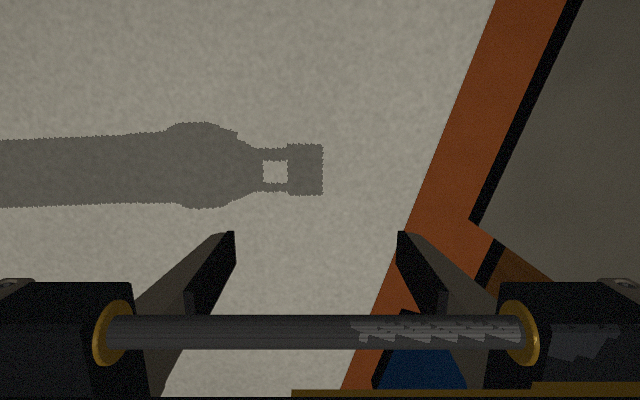

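The empty bay is on the robot's left: top view (243,152), scene view (419,272). The full bay is at top (393,165). The grey feeder is at top (322,200), with brown caps beside it at (288,207) and (356,195). Next I'll take coarse measurements.

```bash
python3 - <<'E'
from h import *
t=cv2.imread("pics/top0.png");s=cv2.imread("pics/scene0.png")
a=cv2.resize(t[120:240,200:380],None,fx=4.4,fy=4.4,interpolation=cv2.INTER_CUBIC);cv2.imwrite("pics/t1.png",a)
a=cv2.resize(s[165:300,260:460],None,fx=4,fy=4,interpolation=cv2.INTER_CUBIC);cv2.imwrite("pics/s1.png",a)
T=cam("top");S=cam("scene")
for n,u,v,z in [("plung",320,208,.116),("stack",324,186,.072),("baye",243,152,0),("roll",308,112,.03),("bayf",393,165,0),("brownL",288,207,.018),("brownR",356,195,.018),("gel",250,218,.13),("jar",393,230,.07)]:
    print(n,onz(T,u,v,z).round(3))
E
```

```text
plung [0.479 0.002 0.116]
stack [ 0.548 -0.008  0.072]
baye [0.658 0.254 0.   ]
roll [0.786 0.049 0.03 ]
bayf [ 0.629 -0.226  0.   ]
brownL [0.484 0.102 0.018]
brownR [ 0.528 -0.109  0.018]
gel [0.443 0.202 0.13 ]
jar [ 0.422 -0.218  0.07 ]
```

View pics/t1.png

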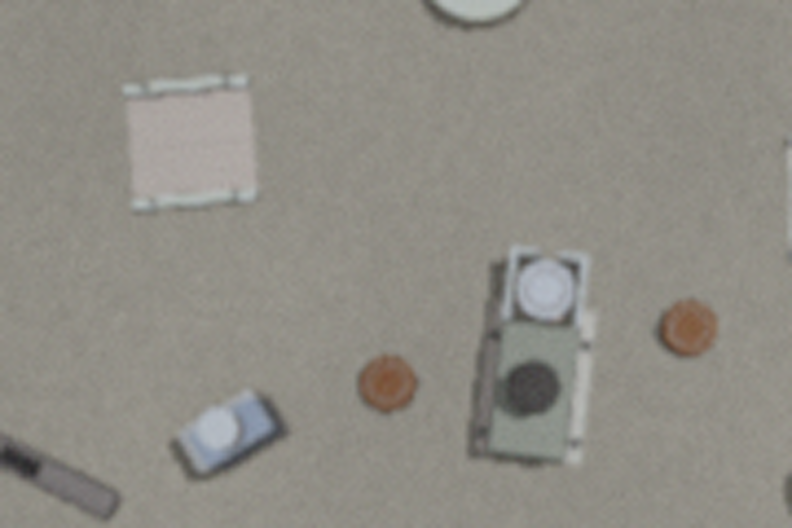

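View pics/s1.png

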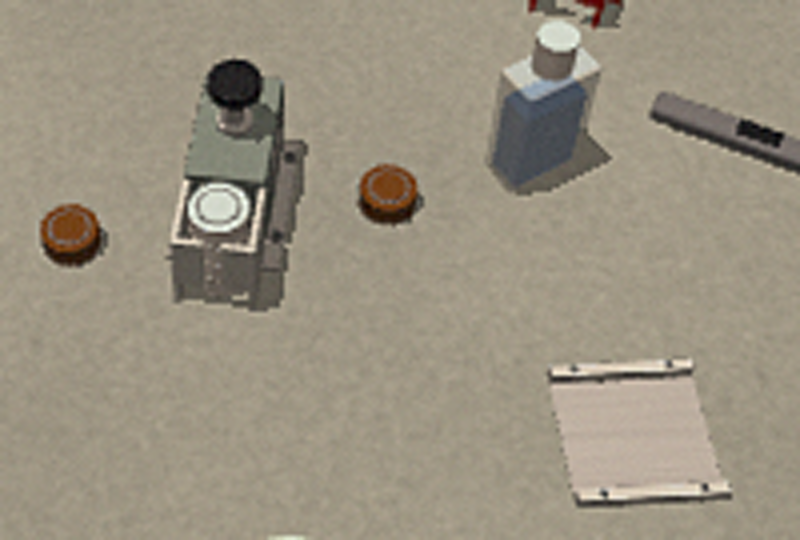

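```bash
cat >> h.py <<'E'
def plan(target,yaw=None):
    """row units to go to world target; yaw= desired world angle of tool y axis (mod pi) """
    s=sensors.observe(); Rt=R.from_quat(s["tool_rot"]).as_matrix()
    d=Rt.T@(np.array(target)-s["tcp_pos"]); print("tcp",s["tcp_pos"].round(4),"units",(d/0.3).round(3))
    yv=Rt[:,1]; cur=np.degrees(np.arctan2(yv[1],yv[0])); print("tool x",Rt[:,0].round(3),"y yaw",cur.round(2),"z",Rt[:,2].round(2), "j7",s["joint_positions"][6].round(2))
    if yaw is not None:
        e=(yaw-cur+90)%180-90; print("twist",(-e/90).round(3),"alt",(-(e-np.sign(e)*180)/90).round(3))
E
python3 -c "
from h import *
plan([.52,0.05,.35],90)"
```

```text
tcp [ 0.188  -0.6218  0.2279] units [-0.405 -1.824 -1.707]
tool x [-0.001  0.001 -1.   ] y yaw -73.17 z [-0.96 -0.29  0.  ] j7 -0.06
twist 0.187 alt -1.813
```

Call:
{"name": "play_rows", "arguments": {
  "commands": [
    {"tx": -0.4, "ty": 0, "tz": -0.3, "twist": -0.1, "fingers": -1},
    {"tx": -0.4, "ty": -0.3, "tz": -0.6, "twist": -0.2},
    {"tx": -0.4, "ty": -0.9, "tz": -0.85, "twist": -0.4},
    {"tx": -0.4, "ty": -0.9, "tz": -0.85, "twist": -0.5},
    {"tx": -0.4, "ty": -0.9, "tz": -0.85, "twist": -0.6},
    {"tx": -0.4, "ty": -0.9, "tz": -0.85, "twist": -0.7},
    {"tx": -0.4, "ty": -0.9, "tz": -0.85, "twist": -0.8},
    {"tx": -0.4, "ty": -0.9, "tz": -0.85, "twist": -0.8},
    {"tx": -0.4, "ty": -0.9, "tz": -0.85, "twist": -0.8},
    {"tx": -0.4, "ty": -0.9, "tz": -0.85, "twist": -0.8}
  ]
}}

```text
validation failed for argument at $.co...
```

```bash
python3 -c "
from h import *
plan([.52,-0.06,.33],0)"
```

```text
tcp [ 0.188  -0.6218  0.2279] units [-0.339 -1.473 -1.601]
tool x [-0.001  0.001 -1.   ] y yaw -73.17 z [-0.96 -0.29  0.  ] j7 -0.06
twist -0.813 alt 1.187
```

Call:
{"name": "play_rows", "arguments": {
  "commands": [
    {"fingers": -1, "tx": -0.4, "ty": 0.0, "tz": -0.3, "twist": -0.1},
    {"fingers": -1, "tx": -0.4, "ty": -0.3, "tz": -0.6, "twist": -0.2},
    {"fingers": -1, "tx": -0.4, "ty": -0.9, "tz": -0.85, "twist": -0.4},
    {"fingers": -1, "tx": -0.4, "ty": -0.9, "tz": -0.85, "twist": -0.5},
    {"fingers": -1, "tx": -0.4, "ty": -0.9, "tz": -0.85, "twist": -0.6},
    {"fingers": -1, "tx": -0.4, "ty": -0.9, "tz": -0.85, "twist": -0.7},
    {"fingers": -1, "tx": -0.4, "ty": -0.9, "tz": -0.85, "twist": -0.8},
    {"fingers": -1, "tx": -0.4, "ty": -0.9, "tz": -0.85, "twist": -0.8},
    {"fingers": -1, "tx": -0.4, "ty": -0.9, "tz": -0.85, "twist": -0.8},
    {"fingers": -1, "tx": -0.4, "ty": -0.9, "tz": -0.85, "twist": -0.8}
  ]
}}

```text
time_s: 1.15
tcp_pos: [0.3551, -0.2875, 0.349]
tool_rot: [0.504, 0.496, -0.504, 0.496]
wrist_force: [0.8, -0.8, 0.9]
gripper_width: 0.0918
```

```bash
python3 -c "
from h import *
plan([.52,-0.06,.33],0)"
```

```text
tcp [ 0.3551 -0.2875  0.349 ] units [ 0.063  0.538 -0.767]
tool x [ 0.001 -0.    -1.   ] y yaw -0.89 z [-0.02 -1.    0.  ] j7 0.58
twist -0.01 alt 1.99
```

Call:
{"name": "play_rows", "arguments": {
  "commands": [
    {"fingers": -1, "tx": 0.05, "ty": 0.6, "tz": -0.85, "twist": 0},
    {"fingers": -1, "tx": 0.05, "ty": 0.6, "tz": -0.85, "twist": 0},
    {"fingers": -1, "tx": 0.05, "ty": 0.6, "tz": -0.85, "twist": 0},
    {"fingers": -1, "tx": 0.05, "ty": 0.6, "tz": -0.85, "twist": 0},
    {"fingers": -1, "tx": 0.05, "ty": 0.6, "tz": -0.85, "twist": 0},
    {"fingers": -1, "tx": 0.05, "ty": 0.6, "tz": -0.85, "twist": 0},
    {"fingers": -1, "tx": 0.05, "ty": 0.6, "tz": -0.85, "twist": 0},
    {"fingers": -1, "tx": 0.05, "ty": 0.6, "tz": -0.85, "twist": 0},
    {"fingers": -1, "tx": 0.05, "ty": 0.6, "tz": -0.85, "twist": 0},
    {"fingers": -1, "tx": 0.05, "ty": 0.6, "tz": -0.85, "twist": 0}
  ]
}}

```text
time_s: 2.15
tcp_pos: [0.5385, -0.038, 0.3337]
tool_rot: [-0.505, -0.495, 0.505, -0.495]
wrist_force: [0.5, -0.2, 0.2]
gripper_width: 0.092
```

```bash
cat >> h.py <<'E'
import pickle
def snap(n):
    s=sensors.observe(); im=grab_frame("wrist"); cv2.imwrite(f"pics/{n}.png",im); pickle.dump(s,open(f"pics/{n}.pkl","wb")); return s,im
def load(n):
    s=pickle.load(open(f"pics/{n}.pkl","rb")); return cam("wrist",s),cv2.imread(f"pics/{n}.png")
E
python3 -c "
from h import *
snap('w1')
plan([.56,.12,.33],0)"
```

```text
tcp [ 0.5386 -0.0377  0.3339] units [ 0.013  0.061 -0.527]
tool x [ 0.    -0.001 -1.   ] y yaw -1.12 z [-0.02 -1.    0.  ] j7 -0.16
twist -0.012 alt 1.988
```

View pics/w1.png

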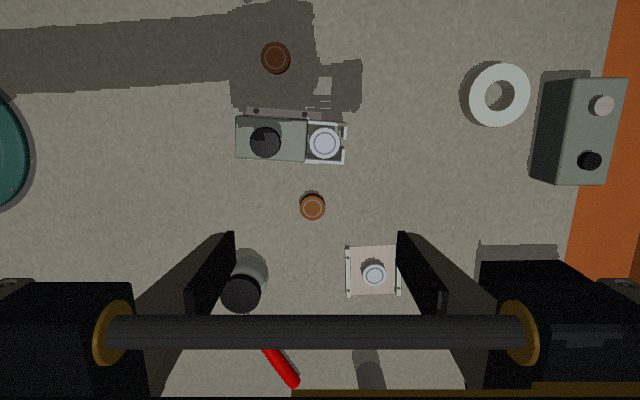

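The wrist view shows the knob at (265,142), the stack top at (325,143), the full bay at (373,272), and brown caps at (275,57) and (312,206). Next I'll take a second view farther left, so the empty bay comes in.

Call:
{"name": "play_rows", "arguments": {
  "commands": [
    {"fingers": -1, "tx": 0.0, "ty": 0.05, "tz": -0.7, "twist": 0},
    {"fingers": -1, "tx": 0.0, "ty": 0.05, "tz": -0.7, "twist": 0},
    {"fingers": -1, "tx": 0.0, "ty": 0.05, "tz": -0.7, "twist": 0},
    {"fingers": -1, "tx": 0.0, "ty": 0.05, "tz": -0.7, "twist": 0},
    {"fingers": -1, "tx": 0.0, "ty": 0.05, "tz": -0.7, "twist": 0},
    {"fingers": -1, "tx": 0.0, "ty": 0.05, "tz": -0.7, "twist": 0}
  ]
}}

```text
time_s: 2.8
tcp_pos: [0.5574, 0.1727, 0.3338]
tool_rot: [-0.504, -0.495, 0.505, -0.496]
wrist_force: [0.2, -0.5, -0.7]
gripper_width: 0.0915
```

```bash
python3 -c "
from h import *
snap('w2')"
```

```text
(no output)
```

View pics/w2.png

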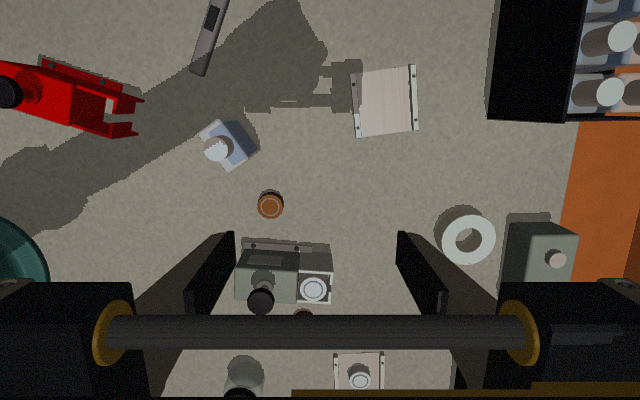

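```bash
python3 - <<'E'
from h import *
a=cv2.imread("pics/w1.png")[95:180,220:360];b=cv2.imread("pics/w2.png")[225:330,220:360];c=cv2.imread("pics/w2.png")[50:150,330:430]
for n,i in [("c1",a),("c2",b),("c3",c)]: cv2.imwrite(f"pics/{n}.png",cv2.resize(i,None,fx=5,fy=5,interpolation=cv2.INTER_CUBIC))
E
```

```text
(no output)
```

View pics/c1.png

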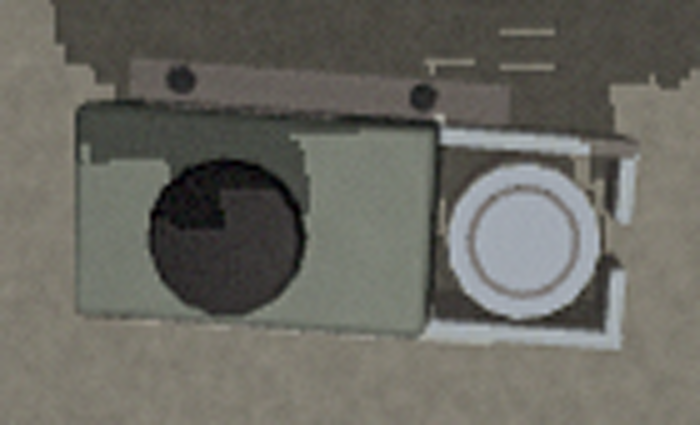

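View pics/c2.png

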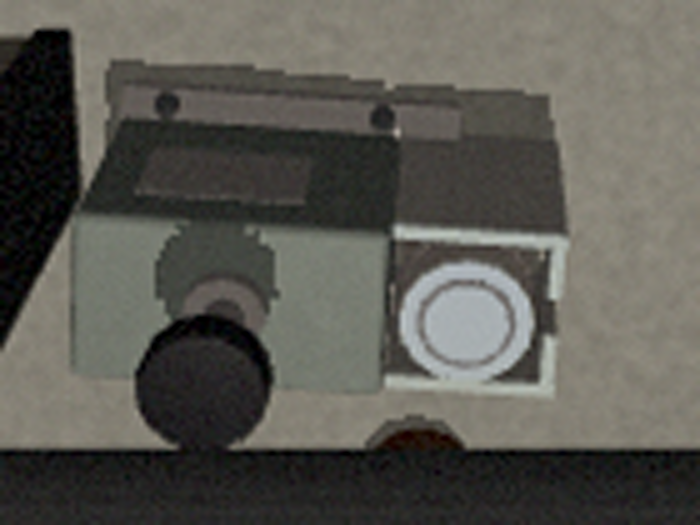

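View pics/c3.png

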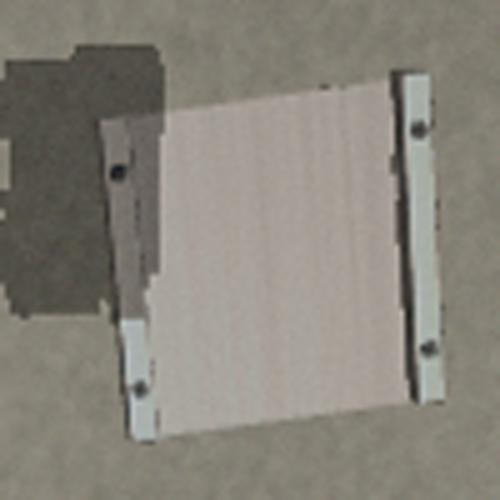

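```bash
python3 - <<'E'
from h import *
c1,_=load("w1");c2,_=load("w2");S=cam("scene");T=cam("top")
f=lambda u,v,x0,y0,k:(x0+(u+.5)/k-.5,y0+(v+.5)/k-.5)
A=lambda u,v:ray(c1,*f(u,v,220,95,5));B=lambda u,v:ray(c2,*f(u,v,220,225,5));C=lambda u,v:f(u,v,330,50,5);D=lambda u,v:ray(S,*f(u,v,260,165,4))
E=lambda u,v:ray(T,*f(u,v,200,120,4.4))
print("knob",tri(A(227,238),B(203,388)), tri(A(227,238),B(203,388),D(235,82),E(530,387)))
print("cap",tri(A(524,241),B(467,321)), tri(A(524,241),B(467,321),D(219,208),E(545,289)))
p=[onz(c2,*C(*q),.010) for q in [(118,172),(139,388),(419,129),(430,348)]]
print(np.round(p,4)); print("centre",np.mean(p,0))
for a,b in [(0,1),(2,3)]:
    d=p[a]-p[b];print("axis yaw",np.degrees(np.arctan2(-d[0],d[1])),np.linalg.norm(d))
print("across",np.linalg.norm((p[0]+p[1]-p[2]-p[3])/2))
e=[onz(c2,*C(*q),.010) for q in [(116,120),(144,440),(415,73),(430,401)]]
print(np.round(e,4),np.mean(e,0))
# bay height: rail far corners, wrist x scene x top : left-near robot rail (scene (550,372) & (692,365)), other rail (577,497),(730,488)
for w,s_ in [((116,120),(692,363)),((144,440),(550,370)),((415,73),(730,488)),((430,401),(577,497))]:
    print(tri(ray(c2,*C(*w)),D(*s_)))
E
```

```text
knob (array([0.48100831, 0.00172326, 0.11150229]), [np.float64(0.00011579163580756891), np.float64(0.00011579163580751294)]) (array([0.48074919, 0.0023503 , 0.11271963]), [np.float64(0.0007694444032620226), np.float64(0.00039792607713254633), np.float64(0.0014569102144888913), np.float64(0.001123412355878223)])
cap (array([ 0.55077897, -0.00451904,  0.06994512]), [np.float64(2.2619893554448445e-07), np.float64(2.2619893546319272e-07)]) (array([ 0.55040663, -0.00448864,  0.07057806]), [np.float64(0.0003580754902940331), np.float64(0.0004862052952190141), np.float64(0.0019448621413980748), np.float64(0.0021919355328453615)])
[[0.6124 0.2809 0.01  ]
 [0.6193 0.2217 0.01  ]
 [0.6959 0.2907 0.01  ]
 [0.7028 0.2314 0.01  ]]
centre [0.65760193 0.2561676  0.01      ]
axis yaw 6.613324011709664 0.05963262433262804
axis yaw 6.655285014971685 0.05966670877960432
across 0.08412301493824631
[[0.6117 0.2946 0.01  ]
 [0.621  0.2068 0.01  ]
 [0.6939 0.3052 0.01  ]
 [0.7038 0.2164 0.01  ]] [0.65758416 0.25574513 0.01      ]
(array([0.61155545, 0.29499907, 0.01280652]), [np.float64(0.0007373245505782), np.float64(0.0007373245505783326)])
(array([0.62084826, 0.20728422, 0.01188179]), [np.float64(0.00035695276731225346), np.float64(0.00035695276731237543)])
(array([0.69420502, 0.30608332, 0.00984739]), [np.float64(0.0008978600021579443), np.float64(0.0008978600021579373)])
(array([0.70439025, 0.21690171, 0.008712  ]), [np.float64(0.0005735651839817769), np.float64(0.000573565183981898)])
```

Knob and cap positions agree with the given sizes: heights are within 3 mm, and the 70 mm spacing and 84 mm rail pitch match. Next I'll move over the knob with the fingers closed.

```bash
python3 -c "
from h import *
plan([.481,.002,.150],-1)"
```

```text
tcp [0.5578 0.1706 0.3336] units [ 0.613 -0.244  0.566]
tool x [ 0.    -0.002 -1.   ] y yaw -1.17 z [-0.02 -1.    0.  ] j7 -0.58
twist -0.002 alt 1.998
```

Call:
{"name": "play_rows", "arguments": {
  "commands": [
    {"fingers": 1, "tx": 0.1, "ty": -0.24, "tz": 0.57, "twist": 0},
    {"fingers": 1, "tx": 0.1, "ty": -0.24, "tz": 0.57, "twist": 0},
    {"fingers": 1, "tx": 0.1, "ty": -0.24, "tz": 0.57, "twist": 0},
    {"fingers": 1, "tx": 0.1, "ty": -0.24, "tz": 0.57, "twist": 0},
    {"fingers": 1, "tx": 0.3, "ty": -0.24, "tz": 0.57, "twist": 0},
    {"fingers": 1, "tx": 0.4, "ty": -0.24, "tz": 0.57, "twist": 0},
    {"fingers": 1, "tx": 0.5, "ty": -0.24, "tz": 0.57, "twist": 0},
    {"fingers": 1, "tx": 0.58, "ty": -0.244, "tz": 0.566, "twist": 0},
    {"fingers": 1, "tx": 0.58, "ty": -0.244, "tz": 0.566, "twist": 0},
    {"fingers": 1, "tx": 0.58, "ty": -0.244, "tz": 0.566, "twist": 0},
    {"fingers": 1, "tx": 0.58, "ty": -0.244, "tz": 0.566, "twist": 0}
  ],
  "newtons": 10
}}

```text
time_s: 3.95
tcp_pos: [0.4822, 0.0009, 0.1615]
tool_rot: [-0.506, -0.493, 0.506, -0.496]
wrist_force: [0.7, -0.3, 0.3]
gripper_width: 0.0062
```

```bash
python3 -c "
from h import *
snap('w3')
cv2.imwrite('pics/s3.png',cv2.resize(grab_frame('scene')[120:300,230:460],None,fx=3.4,fy=3.3))
plan([.481,.002,.100],-1);print(sensors.observe()['wrist_force'])"
```

```text
tcp [0.4821 0.0013 0.1614] units [ 0.205 -0.004 -0.003]
tool x [ 0.003 -0.003 -1.   ] y yaw -1.23 z [-0.02 -1.    0.  ] j7 -0.36
twist -0.003 alt 1.997
[ 1.14589512  0.24433203 -0.34685136]
```

View pics/s3.png

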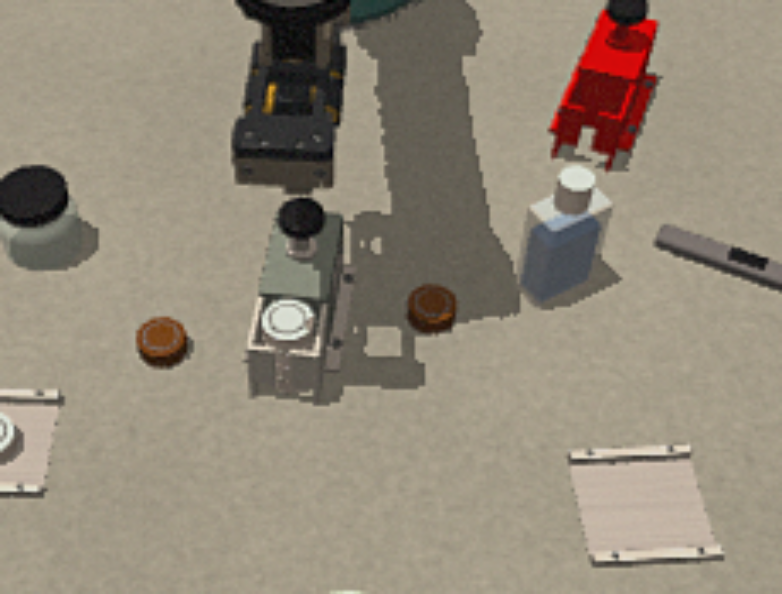

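View pics/w3.png

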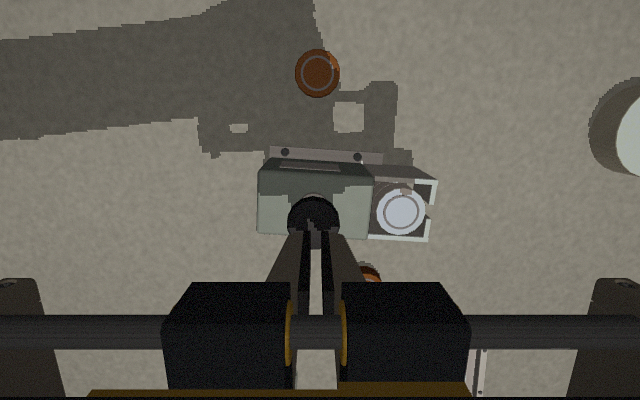

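The fingertips are centred over the knob. I'll press slowly.

Call:
{"name": "play_rows", "arguments": {
  "commands": [
    {"fingers": 1, "tx": 0.04, "ty": -0.004, "tz": -0.003, "twist": 0},
    {"fingers": 1, "tx": 0.08, "ty": -0.004, "tz": -0.003, "twist": 0},
    {"fingers": 1, "tx": 0.1, "ty": -0.004, "tz": -0.003, "twist": 0},
    {"fingers": 1, "tx": 0.12, "ty": -0.004, "tz": -0.003, "twist": 0},
    {"fingers": 1, "tx": 0.135, "ty": -0.004, "tz": -0.003, "twist": 0},
    {"fingers": 1, "tx": 0.15, "ty": -0.004, "tz": -0.003, "twist": 0},
    {"fingers": 1, "tx": 0.165, "ty": -0.004, "tz": -0.003, "twist": 0},
    {"fingers": 1, "tx": 0.18, "ty": -0.004, "tz": -0.003, "twist": 0},
    {"fingers": 1, "tx": 0.19, "ty": -0.004, "tz": -0.003, "twist": 0},
    {"fingers": 1, "tx": 0.195, "ty": -0.004, "tz": -0.003, "twist": 0},
    {"fingers": 1, "tx": 0.2, "ty": -0.004, "tz": -0.003, "twist": 0},
    {"fingers": 1, "tx": 0.2, "ty": -0.004, "tz": -0.003, "twist": 0}
  ],
  "newtons": 10
}}

```text
time_s: 5.25
tcp_pos: [0.4803, 0.0021, 0.1011]
tool_rot: [-0.505, -0.494, 0.506, -0.496]
wrist_force: [-2.8, -0.7, 5.8]
gripper_width: 0.0007
```

Call:
{"name": "play_rows", "arguments": {
  "commands": [
    {"fingers": 1, "tx": 0.004, "ty": 0, "tz": 0, "twist": 0},
    {"fingers": 1, "tx": 0.007, "ty": 0, "tz": 0, "twist": 0},
    {"fingers": 1, "tx": 0.007, "ty": 0, "tz": 0, "twist": 0}
  ]
}}

```text
time_s: 5.55
tcp_pos: [0.4804, 0.0022, 0.1003]
tool_rot: [-0.504, -0.493, 0.506, -0.496]
wrist_force: [-5.5, -1.0, 19.7]
gripper_width: 0.0005
```

```bash
python3 -c "
from h import *
cv2.imwrite('pics/s4.png',cv2.resize(grab_frame('scene')[150:280,240:400],None,fx=4.5,fy=4.5))
snap('w4');print(sensors.observe()['wrist_force'],sensors.observe()['tcp_pos'])"
```

```text
[-6.61784086 -1.58244764 19.7472614 ] [0.4803131  0.00214331 0.10024534]
```

View pics/s4.png

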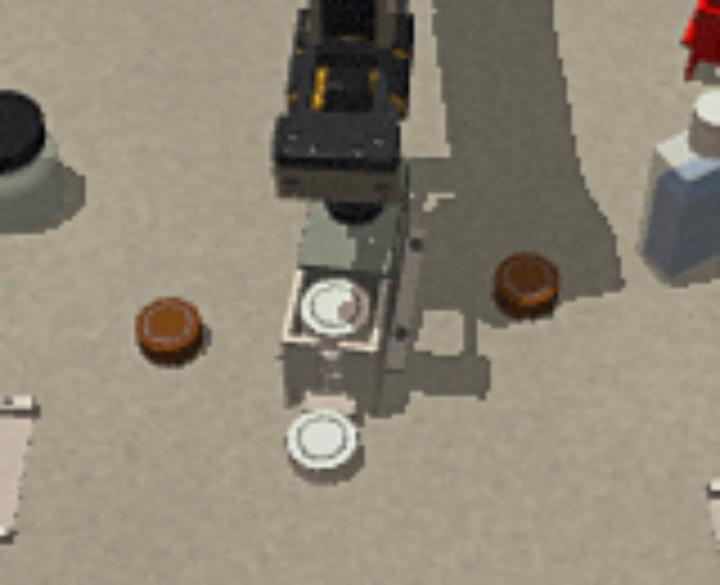

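View pics/w4.png

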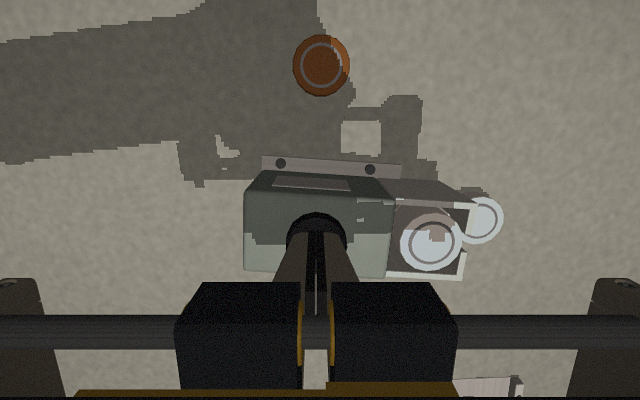

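The cap is out (scene crop (322,440)). I'll release straight up, then back off to look.

Call:
{"name": "play_rows", "arguments": {
  "commands": [
    {"fingers": 1, "tx": -0.02, "ty": 0, "tz": 0, "twist": 0},
    {"fingers": 1, "tx": -0.05, "ty": 0, "tz": 0, "twist": 0},
    {"fingers": 1, "tx": -0.1, "ty": 0, "tz": 0, "twist": 0},
    {"fingers": 1, "tx": -0.2, "ty": 0, "tz": 0, "twist": 0},
    {"fingers": 1, "tx": -0.35, "ty": 0, "tz": 0, "twist": 0},
    {"fingers": 1, "tx": -0.5, "ty": 0, "tz": 0, "twist": 0},
    {"fingers": 1, "tx": -0.6, "ty": 0, "tz": 0, "twist": 0},
    {"fingers": 1, "tx": -0.6, "ty": 0.2, "tz": 0.2, "twist": 0},
    {"fingers": 1, "tx": -0.6, "ty": 0.4, "tz": 0.2, "twist": 0},
    {"fingers": 1, "tx": -0.6, "ty": 0.4, "tz": 0.2, "twist": 0},
    {"fingers": 1, "tx": -0.6, "ty": 0.4, "tz": 0.2, "twist": 0}
  ]
}}

```text
time_s: 6.75
tcp_pos: [0.6022, -0.0618, 0.2792]
tool_rot: [-0.506, -0.493, 0.507, -0.495]
wrist_force: [-0.1, -0.3, 1.2]
gripper_width: 0.0007
```

```bash
python3 -c "
from h import *
snap('w5')
cv2.imwrite('pics/s5.png',grab_frame('scene'))"
```

```text
(no output)
```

View pics/w5.png

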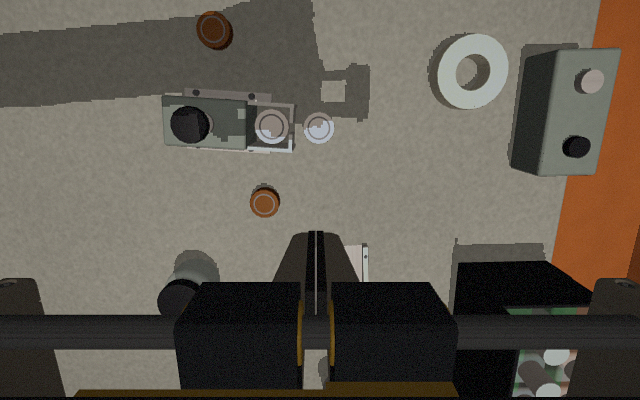

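View pics/s5.png

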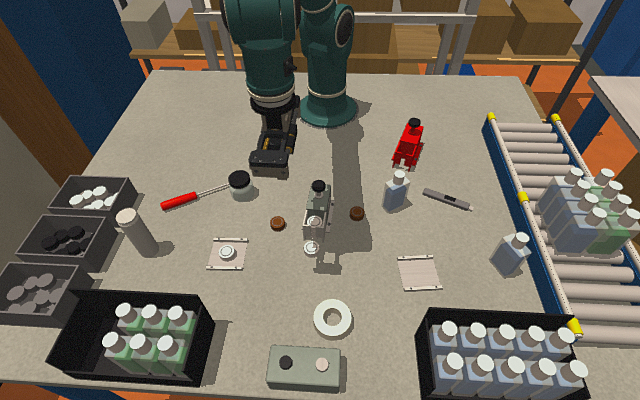

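```bash
python3 - <<'E'
from h import *
c5,i5=load("w5");S=cam("scene");s5=cv2.imread("pics/s5.png")
def blob(im,x0,y0,x1,y1,th):
    g=im[y0:y1,x0:x1].min(2); m=(g>th).astype(np.uint8)
    n,l,st,ce=cv2.connectedComponentsWithStats(m)
    for k in range(1,n):
        if st[k,4]>30: print(st[k],ce[k]+[x0,y0])
blob(i5,300,100,345,155,170)
blob(s5,298,238,325,260,190)
a=cv2.resize(i5[80:170,150:350],None,fx=4,fy=4);b=cv2.resize(s5[170:265,280:340],None,fx=6,fy=6);cv2.imwrite("pics/c5.png",a);cv2.imwrite("pics/c6.png",b)
E
```

```text
[  9  21  19  17 193] [319.2642487  130.10362694]
[  4  21  30  23 159] [320.62264151 134.62264151]
[ 6  3 12 13 82] [309.2195122  247.36585366]
```

View pics/c5.png

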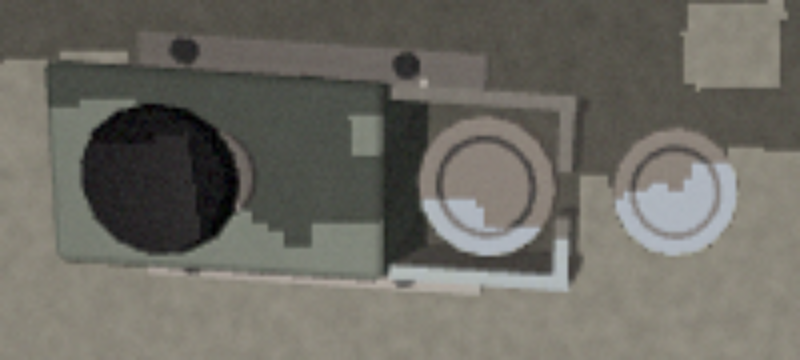

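View pics/c6.png

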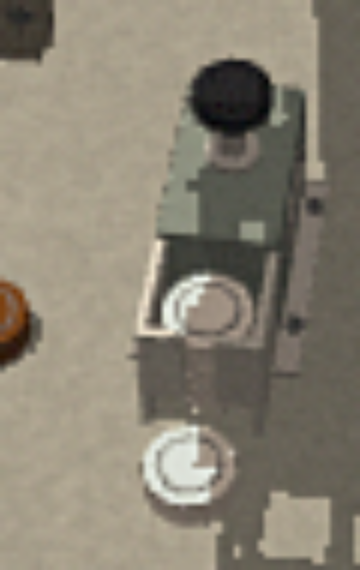

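```bash
python3 - <<'E'
from h import *
c5,i5=load("w5");S=cam("scene")
print(onz(c5,318.9,127.6,.018),tri(ray(c5,318.9,127.6),ray(S,311.1,247.1)))
k=(150+160/4-.4,80+178/4-.4);ks=(280+232/6-.4,170+95/6-.4)
print("knob",tri(ray(c5,*k),ray(S,*ks)))
k=(150+487/4-.4,80+186/4-.4);ks=(280+210/6-.4,170+310/6-.4)
print("stack",tri(ray(c5,*k),ray(S,*ks)))
plan([.61,-.07,.2],6.6)
E
```

```text
[ 0.60834908 -0.00953498  0.018     ] (array([ 0.608303  , -0.00872462,  0.01987606]), [np.float64(0.0007047957156093429), np.float64(0.0007047957156093495)])
knob (array([0.48266349, 0.00298419, 0.1141725 ]), [np.float64(0.0006536004299187442), np.float64(0.0006536004299187358)])
stack (array([ 0.55365608, -0.00323617,  0.05615882]), [np.float64(0.0011028172732256939), np.float64(0.0011028172732256995)])
tcp [ 0.5987 -0.059   0.2796] units [0.266 0.039 0.035]
tool x [-0.001 -0.003 -1.   ] y yaw -1.19 z [-0.02 -1.    0.  ] j7 -0.2
twist -0.087 alt 1.913
```

The plunger is back up (knob at z≈0.114), the stack has dropped to 0.056, and the cap lies at (0.608,-0.009). I'll set a 20 mm finger gap as a V-cradle and come down on the cap's right side.

Call:
{"name": "play_rows", "arguments": {
  "commands": [
    {"fingers": 0.565, "tx": 0.0, "ty": 0.058, "tz": 0.015, "twist": 0},
    {"fingers": 0.565, "tx": 0.1, "ty": 0.058, "tz": 0.015, "twist": 0},
    {"fingers": 0.565, "tx": 0.25, "ty": 0.058, "tz": 0.015, "twist": 0},
    {"fingers": 0.565, "tx": 0.4, "ty": 0.058, "tz": 0.015, "twist": 0},
    {"fingers": 0.565, "tx": 0.55, "ty": 0.058, "tz": 0.015, "twist": 0},
    {"fingers": 0.565, "tx": 0.7, "ty": 0.058, "tz": 0.015, "twist": 0},
    {"fingers": 0.565, "tx": 0.7, "ty": 0.058, "tz": 0.015, "twist": 0},
    {"fingers": 0.565, "tx": 0.7, "ty": 0.058, "tz": 0.015, "twist": 0},
    {"fingers": 0.565, "tx": 0.7, "ty": 0.058, "tz": 0.015, "twist": 0}
  ]
}}

```text
time_s: 7.75
tcp_pos: [0.6176, -0.064, 0.0728]
tool_rot: [0.505, 0.493, -0.505, 0.497]
wrist_force: [0.8, -0.4, -0.1]
gripper_width: 0.0198
```

```bash
python3 -c "
from h import *
snap('w6')
plan([.617,-.062,.021],-1.2)"
```

```text
tcp [ 0.6177 -0.0642  0.0729] units [ 0.173 -0.003 -0.008]
tool x [ 0.004 -0.004 -1.   ] y yaw -1.18 z [-0.02 -1.    0.  ] j7 -0.32
twist 0.0 alt -2.0
```

View pics/w6.png

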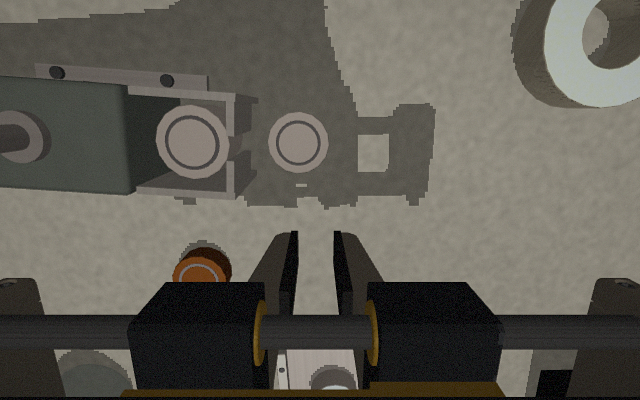

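Clear of the feeder, with the cap at (298,143) ahead of the fingers. I'll descend.

Call:
{"name": "play_rows", "arguments": {
  "commands": [
    {"fingers": 0.565, "tx": 0.08, "ty": -0.003, "tz": -0.008, "twist": 0},
    {"fingers": 0.565, "tx": 0.14, "ty": -0.003, "tz": -0.008, "twist": 0},
    {"fingers": 0.565, "tx": 0.172, "ty": -0.003, "tz": -0.008, "twist": 0},
    {"fingers": 0.565, "tx": 0.172, "ty": -0.003, "tz": -0.008, "twist": 0},
    {"fingers": 0.565, "tx": 0.172, "ty": -0.003, "tz": -0.008, "twist": 0}
  ]
}}

```text
time_s: 8.3
tcp_pos: [0.6173, -0.062, 0.0217]
tool_rot: [0.505, 0.493, -0.505, 0.497]
wrist_force: [0.6, -0.8, -0.3]
gripper_width: 0.0199
```

```bash
python3 -c "
from h import *
s,_=snap('w7');print(s['wrist_force'])
plan([.619,-.035,.021],-1.2);plan([.672,.14,.021])"
```

```text
[ 0.59224254 -0.78244152 -0.27556855]
tcp [ 0.6176 -0.062   0.0219] units [ 0.003  0.003 -0.09 ]
tool x [ 0.005 -0.004 -1.   ] y yaw -1.18 z [-0.02 -1.    0.  ] j7 -0.36
twist 0.0 alt -2.0
tcp [ 0.6176 -0.062   0.0219] units [ 0.001  0.167 -0.677]
tool x [ 0.005 -0.004 -1.   ] y yaw -1.18 z [-0.02 -1.    0.  ] j7 -0.36
```

View pics/w7.png

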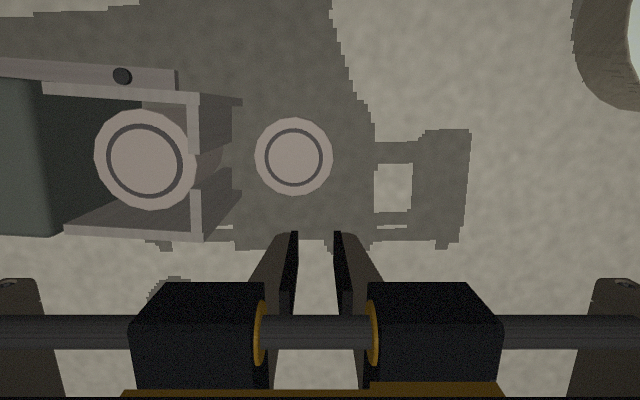

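Call:
{"name": "play_rows", "arguments": {
  "commands": [
    {"fingers": 0.565, "tx": 0.001, "ty": 0.002, "tz": -0.04, "twist": 0},
    {"fingers": 0.565, "tx": 0.001, "ty": 0.002, "tz": -0.07, "twist": 0},
    {"fingers": 0.565, "tx": 0.001, "ty": 0.003, "tz": -0.09, "twist": 0},
    {"fingers": 0.565, "tx": 0.001, "ty": 0.005, "tz": -0.11, "twist": 0},
    {"fingers": 0.565, "tx": 0.001, "ty": 0.008, "tz": -0.13, "twist": 0},
    {"fingers": 0.565, "tx": 0.001, "ty": 0.012, "tz": -0.15, "twist": 0},
    {"fingers": 0.565, "tx": 0.001, "ty": 0.016, "tz": -0.17, "twist": 0},
    {"fingers": 0.565, "tx": 0.001, "ty": 0.02, "tz": -0.19, "twist": 0},
    {"fingers": 0.565, "tx": 0.001, "ty": 0.022, "tz": -0.2, "twist": 0}
  ]
}}

```text
time_s: 9.25
tcp_pos: [0.6256, -0.0012, 0.0214]
tool_rot: [0.505, 0.493, -0.505, 0.497]
wrist_force: [-0.1, -0.7, -0.1]
gripper_width: 0.0201
```

```bash
python3 -c "
from h import *
s,_=snap('w8');print(s['wrist_force'])
plan([.672,.14,.021],6.6)"
```

```text
[-0.12707767 -0.69376232 -0.11570328]
tcp [ 0.6256 -0.0008  0.0215] units [ 0.001  0.146 -0.472]
tool x [ 0.005 -0.003 -1.   ] y yaw -1.12 z [-0.02 -1.    0.  ] j7 -0.46
twist -0.086 alt 1.914
```

View pics/w8.png

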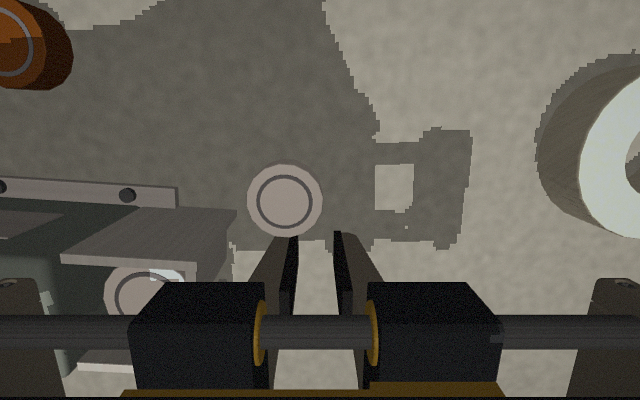

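```bash
python3 - <<'E'
from h import *
c8,_=load("w8");p=onz(c8,284.8,199.5,.018);print(p)
c7,_=load("w7");print(onz(c7,293.5,156.5,.018))
plan([p[0]+.004,-.02,.021])
E
```

```text
[0.61094561 0.03009592 0.018     ]
[ 0.60802587 -0.0089668   0.018     ]
tcp [ 0.6256 -0.0008  0.0215] units [ 0.002 -0.034  0.065]
tool x [ 0.005 -0.003 -1.   ] y yaw -1.12 z [-0.02 -1.    0.  ] j7 -0.46
```

The cap lies 15 mm to the near side of the cradle's centre line. I'll back off, re-centre on it and push again.

Call:
{"name": "play_rows", "arguments": {
  "commands": [
    {"fingers": 0.565, "tx": 0.001, "ty": 0.0, "tz": 0.04, "twist": 0},
    {"fingers": 0.565, "tx": 0.001, "ty": -0.02, "tz": 0.045, "twist": 0},
    {"fingers": 0.565, "tx": 0.001, "ty": -0.045, "tz": 0.045, "twist": 0},
    {"fingers": 0.565, "tx": 0.001, "ty": -0.045, "tz": 0.03, "twist": 0},
    {"fingers": 0.565, "tx": 0.001, "ty": -0.045, "tz": 0.0, "twist": 0},
    {"fingers": 0.565, "tx": 0.001, "ty": -0.046, "tz": -0.03, "twist": 0},
    {"fingers": 0.565, "tx": 0.001, "ty": -0.046, "tz": -0.06, "twist": 0},
    {"fingers": 0.565, "tx": 0.001, "ty": -0.046, "tz": -0.09, "twist": 0},
    {"fingers": 0.565, "tx": 0.001, "ty": -0.046, "tz": -0.11, "twist": 0},
    {"fingers": 0.565, "tx": 0.001, "ty": -0.046, "tz": -0.11, "twist": 0}
  ]
}}

```text
time_s: 10.3
tcp_pos: [0.6124, 0.0343, 0.021]
tool_rot: [0.505, 0.494, -0.504, 0.498]
wrist_force: [0.3, 0.3, 0.7]
gripper_width: 0.0199
```

```bash
python3 -c "
from h import *
s,_=snap('w9');print(s['wrist_force'])
plan([.672,.14,.021],6.6)"
```

```text
[0.30030066 0.27969356 0.66232124]
tcp [0.6124 0.0333 0.021 ] units [-0.     0.192 -0.359]
tool x [ 0.005 -0.003 -1.   ] y yaw -1.05 z [-0.02 -1.    0.  ] j7 -0.52
twist -0.085 alt 1.915
```

View pics/w9.png

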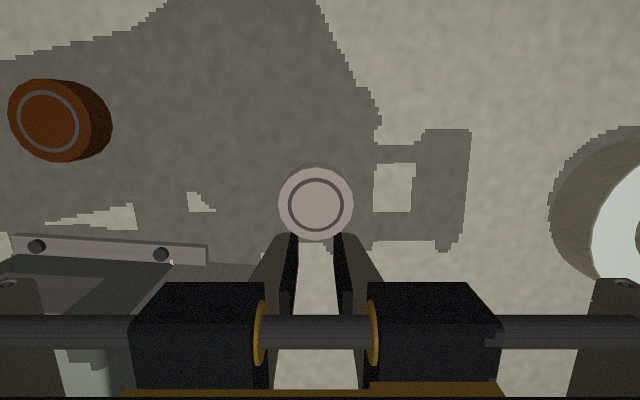

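Now centred in the cradle (316,202). I'll work out the rows for a diagonal leg with a small turn of the gripper.

```bash
cat >> h.py <<'E'
def rows(capA,capB,yawA,yawB,n,fy,z=.021,off=.0285):
    s=sensors.observe(); Rt=R.from_quat(s["tool_rot"]).as_matrix()
    cur=np.degrees(np.arctan2(Rt[1,1],Rt[0,1]))
    for i in range(1,n+1):
        f=i/n; c=np.array(capA)*(1-f)+np.array(capB)*f; y=yawA+(yawB-yawA)*min(1,f/fy); a=np.radians(y)
        t=np.array([c[0]+off*np.sin(a),c[1]-off*np.cos(a),z]); u=Rt.T@(t-s["tcp_pos"])/.3
        print(t.round(3),"tx %.3f ty %.3f tz %.3f twist %.3f"%(*u,-(y-cur)/90))
E
python3 - <<'E'
from h import *
c,_=load("w9");p=onz(c,316,202,.018);print(p)
rows([.6125,.0625],[.660,.180],-1,-12,12,.5)
E
```

```text
[0.61356989 0.06399448 0.018     ]
[0.615 0.044 0.021] tx -0.000 ty 0.008 tz -0.035 twist 0.020
[0.618 0.054 0.021] tx -0.000 ty 0.018 tz -0.068 twist 0.040
[0.621 0.064 0.021] tx -0.000 ty 0.027 tz -0.102 twist 0.061
[0.624 0.073 0.021] tx -0.000 ty 0.037 tz -0.135 twist 0.081
[0.627 0.083 0.021] tx -0.000 ty 0.046 tz -0.168 twist 0.101
[0.63  0.093 0.021] tx -0.000 ty 0.056 tz -0.201 twist 0.122
[0.634 0.103 0.021] tx -0.000 ty 0.069 tz -0.234 twist 0.122
[0.638 0.113 0.021] tx -0.000 ty 0.081 tz -0.267 twist 0.122
[0.642 0.123 0.021] tx -0.000 ty 0.094 tz -0.300 twist 0.122
[0.646 0.133 0.021] tx -0.000 ty 0.106 tz -0.333 twist 0.122
[0.65  0.142 0.021] tx -0.001 ty 0.119 tz -0.366 twist 0.122
[0.654 0.152 0.021] tx -0.001 ty 0.132 tz -0.399 twist 0.122
```

Call:
{"name": "play_rows", "arguments": {
  "commands": [
    {"fingers": 0.565, "tx": 0, "ty": 0.008, "tz": -0.035, "twist": 0.02},
    {"fingers": 0.565, "tx": 0, "ty": 0.017, "tz": -0.068, "twist": 0.04},
    {"fingers": 0.565, "tx": 0, "ty": 0.026, "tz": -0.1, "twist": 0.06},
    {"fingers": 0.565, "tx": 0, "ty": 0.036, "tz": -0.135, "twist": 0.08},
    {"fingers": 0.565, "tx": 0, "ty": 0.046, "tz": -0.168, "twist": 0.1},
    {"fingers": 0.565, "tx": 0, "ty": 0.056, "tz": -0.2, "twist": 0.12},
    {"fingers": 0.565, "tx": 0, "ty": 0.056, "tz": -0.2, "twist": 0.12}
  ]
}}

```text
time_s: 11.05
tcp_pos: [0.6306, 0.0942, 0.0209]
tool_rot: [0.55, 0.444, -0.548, 0.448]
wrist_force: [0.4, 0.5, 0.3]
gripper_width: 0.0199
```

```bash
python3 -c "
from h import *
s,_=snap('w10');print(s['wrist_force'])
plan([.672,.14,.021],6.6)"
```

```text
[0.40914541 0.48403019 0.25735835]
tcp [0.6303 0.0931 0.0208] units [-0.     0.104 -0.181]
tool x [ 0.005 -0.003 -1.   ] y yaw -11.78 z [-0.2  -0.98  0.  ] j7 -0.75
twist -0.204 alt 1.796
```

View pics/w10.png

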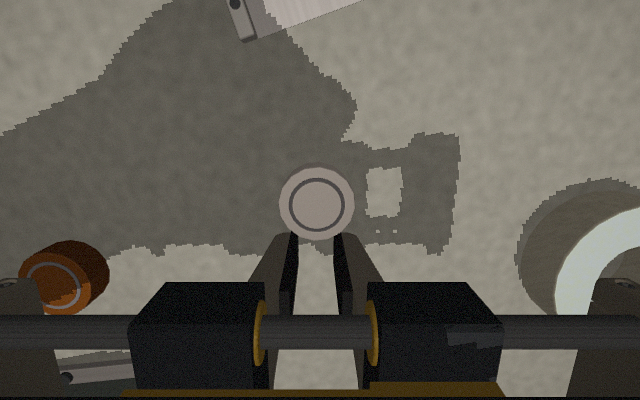

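```bash
python3 - <<'E'
from h import *
c,_=load("w10");p=onz(c,316.5,202,.018);print(p)
print([onz(c,u,v,.010).round(4) for u,v in [(243,40),(257,35),(235,3)]])
rows(p[:2],[.6645,.196],-12,-12,7,1,off=.030)
E
```

```text
[0.63759952 0.1231951  0.018     ]
[array([0.6196, 0.2053, 0.01  ]), array([0.6266, 0.206 , 0.01  ]), array([0.6201, 0.2209, 0.01  ])]
[0.635 0.104 0.021] tx -0.001 ty 0.008 tz -0.040 twist 0.002
[0.639 0.115 0.021] tx -0.001 ty 0.014 tz -0.076 twist 0.002
[0.643 0.125 0.021] tx -0.001 ty 0.019 tz -0.113 twist 0.002
[0.647 0.135 0.021] tx -0.001 ty 0.025 tz -0.149 twist 0.002
[0.651 0.146 0.021] tx -0.001 ty 0.030 tz -0.186 twist 0.002
[0.654 0.156 0.021] tx -0.001 ty 0.036 tz -0.222 twist 0.002
[0.658 0.167 0.021] tx -0.001 ty 0.041 tz -0.259 twist 0.002
```

Call:
{"name": "play_rows", "arguments": {
  "commands": [
    {"fingers": 0.565, "tx": 0, "ty": 0.008, "tz": -0.035, "twist": 0},
    {"fingers": 0.565, "tx": 0, "ty": 0.014, "tz": -0.075, "twist": 0},
    {"fingers": 0.565, "tx": 0, "ty": 0.019, "tz": -0.11, "twist": 0},
    {"fingers": 0.565, "tx": 0, "ty": 0.025, "tz": -0.15, "twist": 0},
    {"fingers": 0.565, "tx": 0, "ty": 0.03, "tz": -0.185, "twist": 0},
    {"fingers": 0.565, "tx": 0, "ty": 0.036, "tz": -0.22, "twist": 0},
    {"fingers": 0.565, "tx": 0, "ty": 0.041, "tz": -0.255, "twist": 0},
    {"fingers": 0.565, "tx": 0, "ty": 0.041, "tz": -0.255, "twist": 0}
  ]
}}

```text
time_s: 11.9
tcp_pos: [0.6582, 0.168, 0.0209]
tool_rot: [0.549, 0.445, -0.547, 0.448]
wrist_force: [0.8, 0.5, -0.0]
gripper_width: 0.0198
```

```bash
python3 -c "
from h import *
s,_=snap('w11');print(s['wrist_force'],s['tcp_pos'])"
```

```text
[ 0.83033796  0.49695029 -0.03722621] [0.65822947 0.1680415  0.02086499]
```

View pics/w11.png

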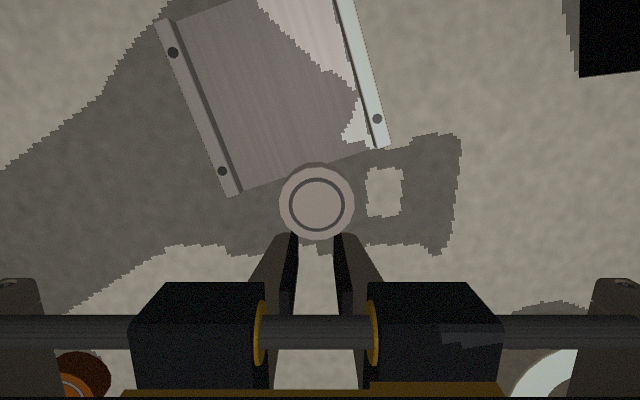

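```bash
python3 - <<'E'
from h import *
c,_=load("w11");p=onz(c,316.5,201.5,.018);print(p)
print([onz(c,u,v,.010).round(4) for u,v in [(172,52),(222,171),(377,119)]])
rows(p[:2],[.6576,.256],-12,6.6,9,.6,off=.030)
E
```

```text
[0.6652458  0.19734431 0.018     ]
[array([0.6129, 0.2809, 0.01  ]), array([0.6201, 0.2213, 0.01  ]), array([0.703 , 0.2309, 0.01  ])]
[0.66  0.174 0.021] tx -0.001 ty 0.001 tz -0.026 twist -0.035
[0.661 0.18  0.021] tx -0.001 ty 0.000 tz -0.047 twist -0.073
[0.662 0.187 0.021] tx -0.001 ty -0.001 tz -0.069 twist -0.111
[0.663 0.193 0.021] tx -0.001 ty -0.002 tz -0.090 twist -0.150
[0.664 0.2   0.021] tx -0.001 ty -0.004 tz -0.113 twist -0.188
[0.664 0.207 0.021] tx -0.001 ty -0.009 tz -0.134 twist -0.203
[0.663 0.213 0.021] tx -0.001 ty -0.016 tz -0.155 twist -0.203
[0.662 0.22  0.021] tx -0.002 ty -0.023 tz -0.176 twist -0.203
[0.661 0.226 0.021] tx -0.002 ty -0.030 tz -0.196 twist -0.203
```

Call:
{"name": "play_rows", "arguments": {
  "commands": [
    {"fingers": 0.565, "tx": 0, "ty": 0.001, "tz": -0.025, "twist": -0.035},
    {"fingers": 0.565, "tx": 0, "ty": 0.0, "tz": -0.047, "twist": -0.073},
    {"fingers": 0.565, "tx": 0, "ty": -0.001, "tz": -0.069, "twist": -0.11},
    {"fingers": 0.565, "tx": 0, "ty": -0.002, "tz": -0.09, "twist": -0.15},
    {"fingers": 0.565, "tx": 0, "ty": -0.004, "tz": -0.112, "twist": -0.188},
    {"fingers": 0.565, "tx": 0, "ty": -0.009, "tz": -0.134, "twist": -0.2},
    {"fingers": 0.565, "tx": 0, "ty": -0.016, "tz": -0.155, "twist": -0.2},
    {"fingers": 0.565, "tx": 0, "ty": -0.023, "tz": -0.175, "twist": -0.2},
    {"fingers": 0.565, "tx": 0, "ty": -0.028, "tz": -0.19, "twist": -0.2},
    {"fingers": 0.565, "tx": 0, "ty": -0.03, "tz": -0.195, "twist": -0.2}
  ]
}}

```text
time_s: 12.95
tcp_pos: [0.6607, 0.2268, 0.0206]
tool_rot: [0.472, 0.525, -0.471, 0.529]
wrist_force: [0.2, -0.5, -1.4]
gripper_width: 0.0198
```

```bash
python3 -c "
from h import *
s,_=snap('w12');print(s['wrist_force'],s['tcp_pos'])
plan([.6716,.136,.021],6.6)"
```

```text
[ 0.21768087 -0.47183754 -1.36616402] [0.66066137 0.22681385 0.02056379]
tcp [0.6607 0.2267 0.0206] units [-0.     0.003  0.305]
tool x [ 0.005 -0.002 -1.   ] y yaw 6.34 z [ 0.11 -0.99  0.  ] j7 -0.63
twist -0.003 alt 1.997
```

View pics/w12.png

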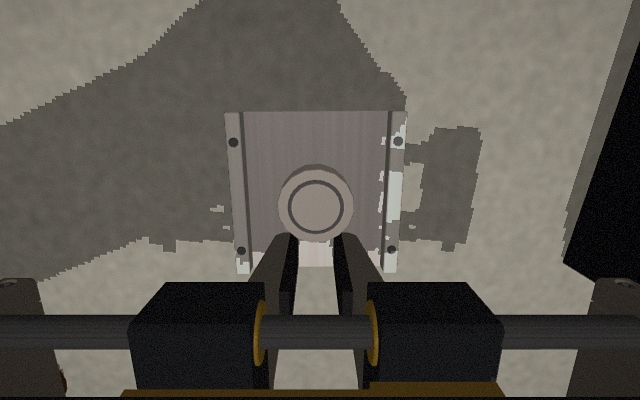

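The cap is mid-bay at (316,202), with rail screws on both sides at (241,251) and (391,250). I'll back straight out, lift and verify.

Call:
{"name": "play_rows", "arguments": {
  "commands": [
    {"fingers": 0.565, "tx": 0, "ty": 0, "tz": 0.02, "twist": 0},
    {"fingers": 0.565, "tx": 0, "ty": 0, "tz": 0.06, "twist": 0},
    {"fingers": 0.565, "tx": -0.02, "ty": 0, "tz": 0.12, "twist": 0},
    {"fingers": 0.565, "tx": -0.15, "ty": 0, "tz": 0.15, "twist": 0},
    {"fingers": 0.565, "tx": -0.3, "ty": 0, "tz": 0.15, "twist": 0},
    {"fingers": 0.565, "tx": -0.45, "ty": 0, "tz": 0.15, "twist": 0},
    {"fingers": 0.565, "tx": -0.6, "ty": 0, "tz": 0.15, "twist": 0},
    {"fingers": 0.565, "tx": -0.75, "ty": 0, "tz": 0.15, "twist": 0},
    {"fingers": 0.565, "tx": -0.75, "ty": 0, "tz": 0.15, "twist": 0},
    {"fingers": 0.565, "tx": -0.75, "ty": 0, "tz": 0.15, "twist": 0}
  ]
}}

```text
time_s: 14.0
tcp_pos: [0.6654, 0.1804, 0.2473]
tool_rot: [0.473, 0.524, -0.471, 0.529]
wrist_force: [-0.1, -0.6, -0.9]
gripper_width: 0.0199
```

```bash
python3 -c "
from h import *
s,_=snap('w13');print(s['tcp_pos'],s['time_s'])
cv2.imwrite('pics/s13.png',grab_frame('scene'));cv2.imwrite('pics/t13.png',grab_frame('top'))"
```

```text
[0.66538076 0.18036999 0.24732896] 14.0
```

View pics/w13.png

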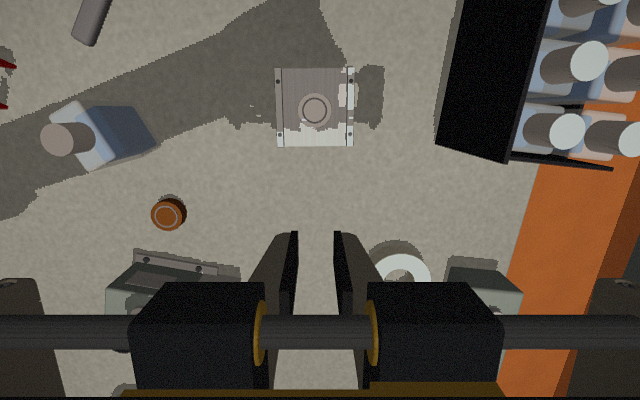

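View pics/s13.png

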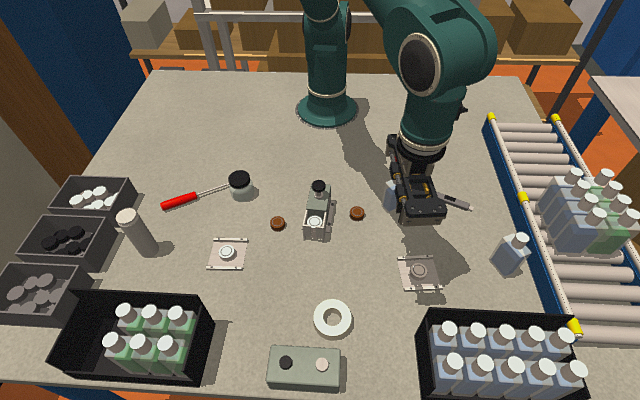

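```bash
python3 - <<'E'
from h import *
c,_=load("w13");S=cam("scene")
p,e=tri(ray(c,314.5,110),ray(S,419.3,270));q=onz(c,314.5,110,.018);print(p,e,q)
ax=np.array([-.115,.993]);d=q[:2]-np.array([.6576,.256]);print("along",d@ax,"across",d@[.993,.115])
a=cv2.imread("pics/s0.png") if 0 else None
d=cv2.absdiff(cv2.imread("pics/scene0.png"),cv2.imread("pics/s13.png")).max(2)
print([d[y0:y1,x0:x1].mean().round(1) for x0,y0,x1,y1 in [(205,235,250,272),(265,212,290,235),(345,202,366,222),(310,295,355,340),(225,168,256,200),(302,178,332,210)]])
print(workorder.finish_job())
E
```

```text
[0.65873425 0.25489359 0.02062095] [np.float64(0.0012545719329426922), np.float64(0.0012545719329426623)] [0.65822648 0.25374029 0.018     ]
along -0.0023159386248833725 across 0.000362229311331068
[np.float64(16.2), np.float64(13.7), np.float64(13.1), np.float64(15.6), np.float64(11.4), np.float64(12.6)]
the job is handed in; nothing more can be done
None
```

The job is done and handed in at about 14 s of the 64 s limit: one cap was fed and pushed into the empty left bay.

- **Press:** I made one full press with closed fingertips. The force rose to about 20 N with the tool at z = 0.100 m, where the stop should be. On release the knob returned to about 114 mm and the stack top dropped from about 71 to 56 mm, so one cap came out.
- **Push:** I slid the cap along the bench with the fingers 20 mm apart as a V-cradle, without gripping or lifting it. In the first push it slipped about 15 mm off-centre, so I backed off, re-centred on it and carried on. The contact force stayed within about 1 N at each check.
- **Final check:** The cap lies flat, about 2 mm from the bay's centre lengthwise and under 1 mm sideways. Its top measured 18–21 mm high. The fingers were clear of everything.
- **Bystanders:** In the last scene view the waiting cap, the brown caps and the other objects that were visible look unmoved. The gel bottle on the left was partly hidden by the gripper, but the wrist view shows it standing.
- **Inconclusive:** A before/after image comparison gave differences of 11–16 grey levels in all six regions checked, which looks like image noise. It neither shows nor rules out small shifts.

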